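# Put the soap bar in the slide-top caddy and click the lid home

## Task

Lay the bar of dish soap flat in the caddy's open compartment, then slide the lid shut along its channel, forcing it over the small ridge at the end until the ridge clicks up behind the lid's nose. The end clip's place differs from caddy to caddy, so feel for the end: ease off once over the ridge and stop as the lid meets the soft rubber buffer, without crushing it. Leave the other things on the shelf alone, and let go of everything at the end.

Things in the scene. Friction and masses are not known exactly. Their poses are not given: they have to be found in the camera images.
- caddy: Grey plastic caddy fixed to the shelf, 354 long (its x, from -166 to +188) x 120 wide (its y) x 62 high; origin on its underside, mid-width, z up. Its +x is the lid's closing direction. The rear (x up to +10) is decked over, top 46 high; then the open compartment, then a solid block (x 112 to 188, 44 high). Channel lips along both sides leave 100 between them, tops 62 high.
- compartment (a point): Middle of the compartment's floor, 5 above the shelf, axes as the caddy's. The compartment spans x -51 to +51 from here (caddy x +10 to +112) and is 108 wide in y (100 at the lips); the open lid may cover its first few mm.
- end_block (a point): Centre of the front block's top (caddy x +150, 44 high). On it an adjustable end clip carries ridge and buffer together. The clip can be set anywhere within 13 mm either way along x of nominal and is not measured: find the lid's end by feel. Nominal caddy x: ridge centre 130, buffer face 160.5, clip back plate 166 to 172 (98 wide, up to 64 high).
- lid (a joint): Slide of the lid along caddy +x, m: caddy x of its leading edge (start 0.001-0.014). Plate 160 long, 106 wide, top 58 high, 2 N friction. Its nose (leading 26 mm of the underside) meets the ridge at 0.128, climbs it at 15-18 N, rides on it at about 5 N for some 30 mm, clicks past at 0.1595 and meets the buffer 1 mm later; all shift together with the clip, up to 0.013 either way.
- lid_tab (a point): Grip point on the lid's upright tab: a rib 12 thick along the caddy's x, 50 wide along its y, from 58 to 84 above the shelf; the point is 76 above the shelf, at the tab's mid-thickness, 85 behind the lid's leading edge. Axes as the caddy's. Pinch it across its thickness from above.
- ridge (a joint): The small sprung end ridge (80 wide, 7 thick round bar across the channel, 7.5 high over the front block): how far it is pressed down, m. 0 = up; about 0.003 while the lid's nose rides on it; back near 0 once it has clicked up behind the nose. Spring 3 N preload, 1 N per mm.
- buffer (a joint): The rubber end buffer (60 wide, 8 high, on the end clip): how far it is squeezed, m. 0 = untouched; 6 N per mm (plus 2 N preload); more than 0.002 (about 14 N, less than it takes to climb the ridge) counts as crushed.
- bar: Cream bar of dish soap, 75 (its x) x 40 (its y) x 25 high, rounded edges, about 150 g, loose on the shelf; origin at the centre of its underside.
- spray: Blue plastic spray bottle with white trigger head, 76 diameter, 215 tall, standing loose; origin at the centre of its underside. Bystander.
- holder: Round stainless steel scrub pad holder with a metal pad in it, 90 diameter, 50 high, standing loose; origin at the centre of its underside. Bystander.
- bail: Green bucket handle, a half hoop of 80 radius with a 20 thick grip, lying loose; origin on the shelf at the middle of its 80 x 160 extent. Bystander.

How it is judged:
By the outcome, as a careful person would: the job done as asked, in the order asked, and still so for the second after the job is handed in, with the robot touching nothing.
It also fails if it takes over 72 s, if anything falls off the work surface, if the arm or the gripper's body presses on something with over 40 N, if the wrist force passes 120 N, or if a joint passes its speed limit or range.

## Robot

A 6-joint arm with a two-finger parallel gripper is mounted at the origin on the work surface. World frame = base frame: x ahead of the robot, y to its left, z up, the work surface at z = 0. Lengths are in m, angles in degrees, forces in N, time in s.
With the tool pointing down it reaches from about 0.375 to 0.75 m from the base axis. Payload 9 kg.
Tool frame: the origin (TCP) lies midway between the tips of the shut fingers; the grasp point (between the pads) lies ctrl.grip_depth behind it (ctrl.grip_depth is the distance from the TCP to the grasp point, in m); z points along the fingers, y is the direction in which the jaws open and shut (so a half turn about z gives the same grasp; the last joint's range is limited). The gripper opens to 85 mm and grips with 20 to 120 N. Pads are 22 mm wide; open, the fingers measure 114 mm over their backs; the gripper's body (76 mm by 85 mm) begins 54 mm behind the grasp point. The pads swing forward as they close: fully open they stand 13 mm farther back than shut.
Start: joints at [-80.082, 5.964, 5.575, 89.605, 0, 77.527], TCP at [0.229, -0.555, 0.231] pointing down, gripper open.
Joint ranges: [-171.21, 171.21], [-48.23, 106.86], [-62.78, 66.21], [-105.2, 120.99], [-86.42, 89.51], [-180, 180]. Speed limits (degrees/s): [127.2, 127.2, 147.25, 180, 180, 180].

## Interface

Orientations are given as a 3x3 rotation matrix whose columns are the frame's x, y, z axes.
In Python, from cell import ctrl, vision gives the robot as it stands.
- The arm moves only by the tool servo_tool, never from a script. Its argument "plan" is a list of rows, each a list of 5 numbers: the shift along the tool's x, y, z in mm, then the turn about the tool's z in rad, then the closure in counts, from 0 (fully open) to 255 (shut). In form: [[tx, ty, tz, turn, gripper], ...]. A call has 1 to 5 rows; each row shifts and turns the commanded pose from where the row before left it, along the tool's axes as they then stand; what a row does not reach is not made up. A row lasts 1/10 s, in which the tool goes at most 50 mm and 8.59 degrees, less where a joint would pass 70% of its speed; a pose out of reach is approached as far as the arm can. A call is refused whole if a number of a shift passes 50 or a number of a turn 0.15, either way. A call with a gripper value outside its range is refused whole. The fingers move at their own pace and stop on an object; the grip force is fixed at half the most. Time passes only in rows, so rows that do not move let the fingers close. It gives the time, the measured TCP pose, the force and the opening at its end, in the units of the state.
- ctrl.state(): the state, without advancing time (a new reading comes with each control period).
- vision.get_image(name): name is "scene" or "side" or "wrist"; returns a dict with "img" (480x640x3 uint8, red, green, blue), "mtx" (3x3 intrinsics, pixels), "extrinsics" (4x4, takes a point from camera to world coordinates). Camera axes: x right, y down, z forward; pixel columns grow to the right and rows downward; lengths in m; the calibration is good to about 2 mm. A picture is of the moment at which its call begins. There is no depth.
- ctrl.hand_in(): hands the job in, once; it reports no verdict.
The state is a dict: "clock": time; "joints": joint angles; "joint_velocities": joint speeds; "joint_efforts": joint torques, N m; "position": TCP position; "tool_rot": TCP orientation; "force": force on the tool from outside, world axes, zero at the start; "wrist_torque": the same for the moment, N m; "grip_width": finger opening in m.
Only numpy, scipy, OpenCV 4.12 (cv2) and the standard library are available. Lean on these libraries where they do the work, as an engineer would, in place of code of your own. Each camera call takes 0.05 s, during which the arm holds its last target. There are 200 camera calls.

## Working session

There is one attempt and no reset: what is moved stays moved. The work goes in short steps, Python scripts to look and compute and a tool call to move; the robot and the scene stay as the last step left them, time stands still between calls to the robot, and variables do not carry over. Pictures are saved under pics/ and viewed, about 8 in all and at most 12, crops included, and the job is handed in when it is done.

Besides the shell and the picture viewer there is one more tool, called after "Emit:" as name([rows], argument=value, ...), one row to a line, values as JSON. servo_tool: Moves the arm, as the interface text tells. Its arguments: {"type":"object","properties":{"plan":{"type":"array","items":{"type":"array","items":{"type":"number"}}}},"required":["plan"]}

```bash
mkdir -p pics; ls
cat > h.py <<'E'
import numpy as np, cv2
from cell import ctrl, vision
def snap(name,fn,crop=None,scale=1):
    d=vision.get_image(name); im=d["img"][:,:,::-1]
    np.savez('pics/'+fn+'.npz',mtx=d["mtx"],E=d["extrinsics"])
    cv2.imwrite('pics/'+fn+'_full.png',im)
    if crop: x0,y0,x1,y1=crop; im=im[y0:y1,x0:x1]
    cv2.imwrite('pics/'+fn+'.png',cv2.resize(im,None,fx=scale,fy=scale,interpolation=cv2.INTER_CUBIC))
def ray(fn,u,v,z):
    d=np.load('pics/'+fn+'.npz'); E=d['E']
    r=E[:3,:3]@np.linalg.inv(d['mtx'])@[u,v,1]; o=E[:3,3]
    return np.round(o+r*(z-o[2])/r[2],4)
def proj(fn,p):
    d=np.load('pics/'+fn+'.npz'); q=np.linalg.inv(d['E'])@np.append(p,1); q=d['mtx']@q[:3]; return q[:2]/q[2]
E
python3 - <<'E'
from h import *
snap('scene','s1');snap('side','d1')
s=ctrl.state();print(s,ctrl.grip_depth)
for f in('s1','d1'):print(np.load('pics/'+f+'.npz')['E'].round(3))
E
```

```text
pics
{'clock': 0.1, 'joints': array([-8.00827417e+01,  5.99332911e+00,  5.53071720e+00,  8.96056794e+01,
       -1.16469283e-04,  7.75267775e+01]), 'joint_velocities': array([-0.09757673, -0.13134414, -0.01448296,  0.09158469,  0.00440523,
       -0.05546646]), 'joint_efforts': array([ 6.17998638e-03, -5.58210182e+01,  5.04719138e+01,  1.28885478e-02,
       -3.33337239e-04, -4.07593532e-06]), 'position': array([ 0.22850441, -0.55444994,  0.23061152]), 'tool_rot': array([[ 9.24609358e-01,  3.80916647e-01, -2.07279667e-04],
       [ 3.80916618e-01, -9.24608648e-01,  1.17374743e-03],
       [ 2.55447364e-04, -1.16421413e-03, -9.99999290e-01]]), 'force': array([1.31305364, 0.04330543, 0.63803024]), 'wrist_torque': array([0.00034685, 0.02372481, 0.02226529]), 'grip_width': 0.08550739123441617} 0.0187
[[-0.169  0.805 -0.569  1.2  ]
 [ 0.986  0.135 -0.102  0.145]
 [-0.005 -0.578 -0.816  1.027]
 [ 0.     0.     0.     1.   ]]
[[-0.9   -0.285  0.33   0.197]
 [-0.436  0.617 -0.656  0.654]
 [-0.017 -0.734 -0.679  0.715]
 [ 0.     0.     0.     1.   ]]
```

View pics/s1.png

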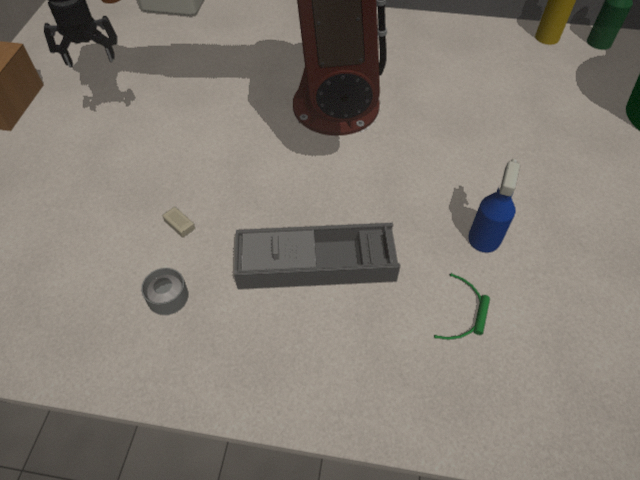

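View pics/d1.png

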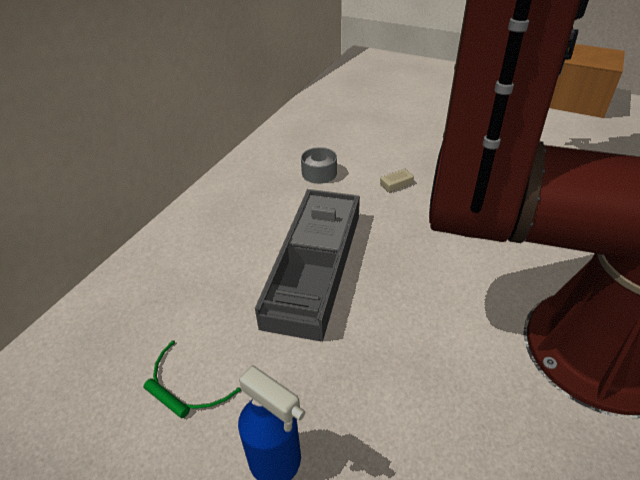

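The scene shows the bar at about (179,222) and the caddy spanning (235–398, 225–288). Its lid is on the left with the tab at (276,246), and it closes toward the right. I'll enlarge both for corners.

Run:
```python
import cv2,numpy as np
a=cv2.imread('pics/s1_full.png')
c1=cv2.resize(a[200:245,150:210],None,fx=5,fy=5,interpolation=cv2.INTER_CUBIC) #300x225
c2=cv2.resize(a[215:295,225:405],None,fx=4.4,fy=4.4,interpolation=cv2.INTER_CUBIC)
o=np.zeros((225+352,792,3),np.uint8);o[:225,:300]=c1;o[225:,:]=c2[:352,:792]
cv2.imwrite('pics/c1.png',cv2.convertScaleAbs(o,alpha=1.4))
```

```text
(no output)
```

View pics/c1.png

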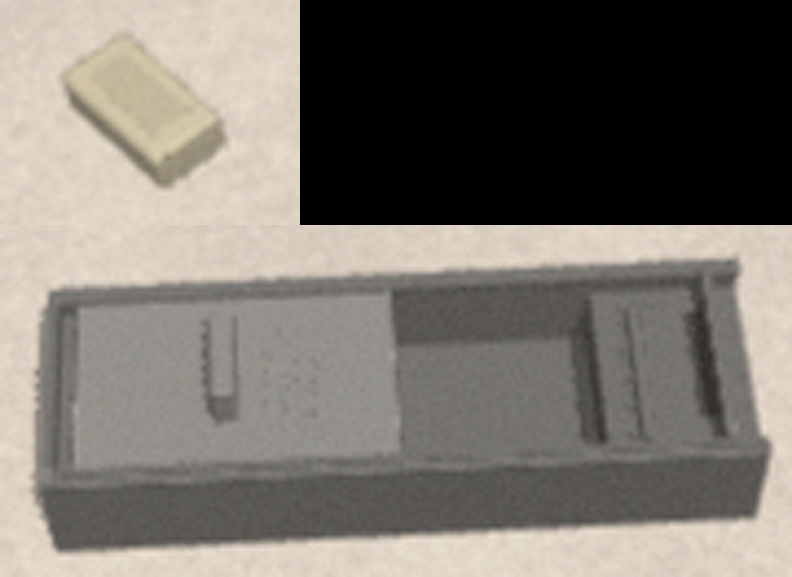

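Run:
```python
from h import *
B=np.array([ray('s1',150+x/5,200+y/5,.024) for x,y in[(63,77),(122,36),(224,120),(163,160)]])
print(B, 'bar c',B.mean(0)); ax=(B[2]+B[3]-B[0]-B[1])/2; print(np.linalg.norm(ax),np.degrees(np.arctan2(ax[1],ax[0])))
C=np.array([ray('s1',225+x/4.4,215+(y-225)/4.4,.062) for x,y in[(50,292),(738,262),(768,442),(40,485)]])
cx=(C[1]+C[2]-C[0]-C[3])/2; L=np.linalg.norm(cx[:2]);e=cx/L; o=C.mean(0)-e*.011
ang=np.degrees(np.arctan2(e[1],e[0]));print(C,'caddy',o,L,ang)
print('sides',np.linalg.norm(C[0]-C[3]),np.linalg.norm(C[1]-C[2]))
T=np.array([ray('s1',225+x/4.4,215+(y-225)/4.4,.084) for x,y in[(203,318),(237,318),(237,396),(207,396)]]);t=T.mean(0)
print('tab',T,t,'tab caddy x',(t-o)@e)
print('comp',o+e*.061)
d=np.load('pics/s1.npz')
```

```text
[[ 0.4862 -0.3452  0.024 ]
 [ 0.4576 -0.3254  0.024 ]
 [ 0.4983 -0.2621  0.024 ]
 [ 0.5254 -0.2832  0.024 ]] bar c [ 0.491875 -0.303975  0.024   ]
0.07430360018195623 57.4755808442385
[[ 0.5264 -0.1497  0.062 ]
 [ 0.4497  0.1932  0.062 ]
 [ 0.5568  0.2168  0.062 ]
 [ 0.6391 -0.1256  0.062 ]] caddy [0.54548613 0.02295963 0.062     ] 0.3517517199673656 103.06237618165002
sides 0.11524799347494084 0.10966936673474499
tab [[ 0.5448 -0.0646  0.084 ]
 [ 0.542  -0.0481  0.084 ]
 [ 0.5874 -0.0386  0.084 ]
 [ 0.5898 -0.0528  0.084 ]] [ 0.566    -0.051025  0.084   ] tab caddy x -0.07670662159907067
comp [0.53169942 0.08238123 0.062     ]
```

Emit:
servo_tool([
  [0, 0, 0, -0.15, 0],
  [0, 0, 0, -0.15, 0],
  [0, 0, 0, -0.15, 0],
  [0, 0, 0, -0.15, 0],
  [0, 0, 0, -0.013, 0],
])

```text
clock: 0.6
position: [0.2285, -0.5546, 0.2309]
tool_rot: [[0.535, 0.845, -0.0], [0.845, -0.535, 0.001], [0.001, -0.0, -1.0]]
force: [-0.1, 0.4, 0.5]
grip_width: 0.0857
```

```bash
cat >> h.py <<'E'
def to(x,y,z,ang=None):
    "shift in tool axes (mm) and turn (rad) to TCP target; ang = world angle wanted of tool y"
    s=ctrl.state();R=s['tool_rot'];d=R.T@(np.array([x,y,z])-s['position'])*1000
    a=np.degrees(np.arctan2(R[1,1],R[0,1]));t=None if ang is None else -np.radians((ang-a+90)%180-90)
    print('tool mm',d.round(1),'yang',a.round(2),'turn',t,'pos',s['position'].round(4),'F',s['force'].round(1),'w',round(s['grip_width'],4),'t',s['clock'],'J',s['joints'].round(1))
E
python3 -c "
from h import *
to(.492,-.304,.15,-32.5)"
```

```text
tool mm [352.6  88.6  81. ] yang -32.33 turn 0.0029443477938883252 pos [ 0.2285 -0.5546  0.2309] F [-0.1  0.4  0.5] w 0.0857 t 0.6 J [-80.1   6.    5.5  89.6   0.   42.2]
```

Emit:
servo_tool([
  [44, 11, 10, 0.003, 0],
  [44, 11, 10, 0, 0],
  [44, 11, 10, 0, 0],
  [44, 11, 10, 0, 0],
  [44, 11, 10, 0, 0],
])

```text
clock: 1.1
position: [0.3945, -0.3977, 0.1808]
tool_rot: [[0.544, 0.839, 0.0], [0.839, -0.544, -0.0], [-0.0, 0.0, -1.0]]
force: [1.0, -0.9, -0.9]
grip_width: 0.0855
```

Emit:
servo_tool([
  [44, 11, 10, 0, 0],
  [44, 11, 10, 0, 0],
  [44, 11, 10, 0, 0],
  [0, 0, 0, 0, 0],
  [0, 0, 0, 0, 0],
])

```text
clock: 1.6
position: [0.4928, -0.3049, 0.1508]
tool_rot: [[0.54, 0.841, -0.001], [0.841, -0.54, 0.0], [-0.0, -0.001, -1.0]]
force: [-0.6, -0.9, -0.2]
grip_width: 0.0853
```

```bash
python3 -c "
from h import *
to(.492,-.304,.15,-32.5);snap('wrist','w1');print(proj('w1',[.492,-.304,.025]))"
```

```text
tool mm [ 0.3 -1.1  0.8] yang -32.71 turn -0.0036055592725061543 pos [ 0.4928 -0.3049  0.1508] F [-0.6 -0.9 -0.2] w 0.0853 t 1.6 J [-44.7   2.4  -6.5  81.1  -0.   78. ]
[311.19684898 234.08354078]
```

View pics/w1.png

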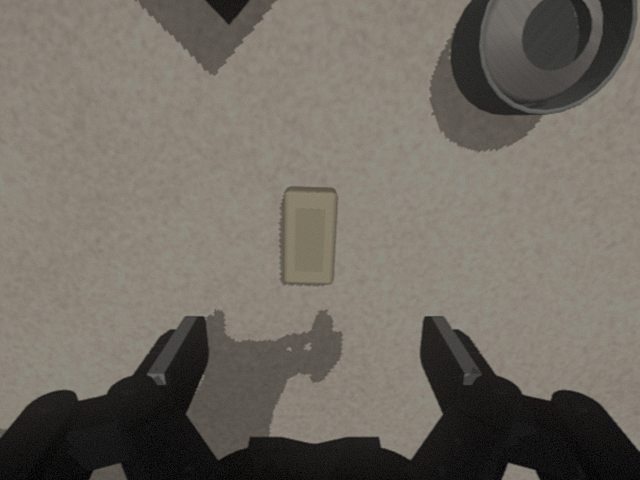

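The bar is at (311,236) in the wrist view, and I predicted (311,234). It is well aligned with the jaws, and the holder is well clear at upper right.

Emit:
servo_tool([
  [0, -1, 40, -0.004, 0],
  [0, 0, 40, 0, 0],
  [0, 0, 40, 0, 0],
  [0, 0, 20, 0, 0],
  [0, 0, 6.5, 0, 0],
])

```text
clock: 2.15
position: [0.4894, -0.3053, 0.0023]
tool_rot: [[0.539, 0.842, -0.003], [0.842, -0.539, 0.002], [0.0, -0.004, -1.0]]
force: [0.2, 0.5, 0.3]
grip_width: 0.0852
```

Emit:
servo_tool([
  [0, 0, 0, 0, 60],
  [0, 0, 0, 0, 255],
  [0, 0, 0, 0, 255],
  [0, 0, 0, 0, 255],
  [0, 0, 0, 0, 255],
])

```text
clock: 2.65
position: [0.4927, -0.3065, 0.0069]
tool_rot: [[0.536, 0.844, 0.002], [0.844, -0.536, -0.003], [-0.001, 0.003, -1.0]]
force: [-1.0, 0.4, 6.9]
grip_width: 0.0387
```

Emit:
servo_tool([
  [0, 0, 0, 0, 255],
  [0, 0, 0, 0, 255],
  [0, 0, -20, 0, 255],
  [0, 0, -30, 0, 255],
  [0, 0, -40, 0, 255],
])

```text
clock: 3.15
position: [0.4908, -0.3044, 0.0947]
tool_rot: [[0.536, 0.844, -0.002], [0.844, -0.536, 0.002], [0.0, -0.002, -1.0]]
force: [0.1, -0.5, -1.2]
grip_width: 0.0388
```

```bash
python3 -c "
from h import *
to(.5317,.0824,.13,-77)"
```

```text
tool mm [ 348.4 -173.   -34.7] yang -32.43 turn 0.7778855382241139 pos [ 0.4908 -0.3044  0.0947] F [ 0.1 -0.5 -1.2] w 0.0388 t 3.15 J [-44.8   3.4 -11.3  75.4  -0.   77.7]
```

Emit:
servo_tool([
  [0, 0, -20, -0.15, 255],
  [0, 0, -15, -0.15, 255],
  [0, 0, 0, -0.15, 255],
  [0, 0, 0, -0.15, 255],
  [0, 0, 0, -0.15, 255],
])

```text
clock: 3.65
position: [0.4919, -0.3055, 0.1306]
tool_rot: [[-0.189, 0.982, 0.001], [0.982, 0.189, -0.001], [-0.001, 0.001, -1.0]]
force: [0.2, -0.4, -2.5]
grip_width: 0.0389
```

Emit:
servo_tool([
  [0, 0, 0, -0.15, 255],
  [0, 0, 0, -0.15, 255],
  [0, 0, 0, -0.15, 255],
  [0, 0, 0, -0.15, 255],
  [0, 0, 0, -0.15, 255],
])

```text
clock: 4.15
position: [0.4918, -0.3054, 0.1304]
tool_rot: [[-0.808, 0.59, 0.001], [0.59, 0.808, -0.001], [-0.001, -0.0, -1.0]]
force: [0.0, 0.2, -1.6]
grip_width: 0.0385
```

Emit:
servo_tool([
  [0, 0, 0, -0.15, 255],
  [0, 0, 0, -0.15, 255],
  [0, 0, 0, -0.15, 255],
  [0, 0, 0, -0.15, 255],
  [0, 0, 0, -0.114, 255],
])

```text
clock: 4.65
position: [0.4918, -0.3053, 0.1304]
tool_rot: [[-0.997, -0.083, 0.001], [-0.083, 0.997, -0.001], [-0.0, -0.001, -1.0]]
force: [-0.7, -0.7, -1.5]
grip_width: 0.0385
```

```bash
python3 -c "
from h import *
to(.5317,.0824,.13,-77)"
```

```text
tool mm [-7.190e+01  3.831e+02  2.000e-01] yang 94.77 turn -0.1436994645207181 pos [ 0.4918 -0.3053  0.1304] F [-0.7 -0.7 -1.5] w 0.0385 t 4.65 J [-44.8   2.5  -8.5  78.9  -0.  -49.5]
```

Emit:
servo_tool([
  [0, 0, 0, -0.144, 255],
  [-14, 41, 0, 0, 255],
  [-14, 41, 0, 0, 255],
  [-14, 41, 0, 0, 255],
  [-14, 41, 0, 0, 255],
])

```text
clock: 5.15
position: [0.5105, -0.1316, 0.1305]
tool_rot: [[-0.976, -0.219, 0.001], [-0.219, 0.976, -0.001], [-0.001, -0.001, -1.0]]
force: [1.0, 0.7, -1.6]
grip_width: 0.0384
```

Emit:
servo_tool([
  [-14, 41, 0, 0, 255],
  [-14, 41, 0, 0, 255],
  [-14, 41, 0, 0, 255],
  [-14, 41, 0, 0, 255],
  [-14, 41, 0, 0, 255],
])

```text
clock: 5.65
position: [0.5338, 0.0842, 0.1306]
tool_rot: [[-0.976, -0.219, 0.001], [-0.219, 0.976, -0.0], [-0.001, -0.001, -1.0]]
force: [0.6, -0.6, -1.2]
grip_width: 0.0386
```

Emit:
servo_tool([
  [0, 0, 0, 0, 255],
  [0, 0, 0, 0, 255],
])

```text
clock: 5.85
position: [0.5337, 0.0833, 0.1302]
tool_rot: [[-0.975, -0.222, 0.0], [-0.222, 0.975, -0.0], [-0.0, -0.0, -1.0]]
force: [0.2, -0.5, -2.0]
grip_width: 0.0387
```

```bash
python3 -c "
from h import *
to(.5317,.0824,.13,-77);snap('wrist','w2');snap('side','d2')
a=cv2.imread('pics/w2_full.png');b=cv2.imread('pics/d2_full.png')[170:350,230:430]
cv2.imwrite('pics/m2.png',np.hstack([cv2.resize(a,(480,360)),cv2.resize(b,(320,360))[:, :]]))"
```

```text
tool mm [ 2.1 -0.5  0.2] yang 102.81 turn -0.003358038937782753 pos [0.5337 0.0833 0.1302] F [ 0.2 -0.5 -2. ] w 0.0387 t 5.85 J [ -5.   -4.2 -15.2  79.   -0.  -17.8]
```

View pics/m2.png

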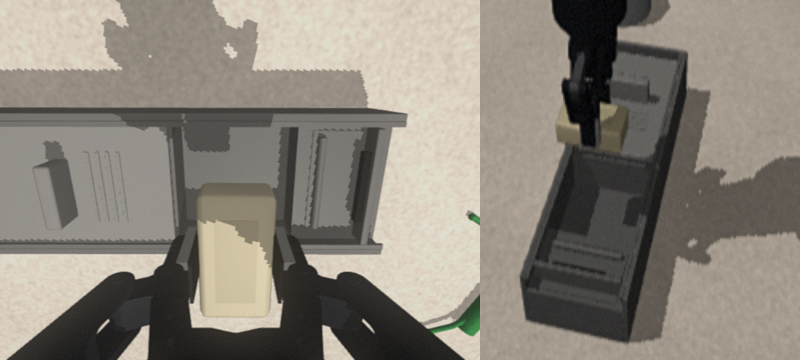

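The wrist view shows the bar level in the jaws over the compartment. The caddy's far front corner is at about (407,113) and its near front corner at (383,245) in the reduced view. I'll check these against my caddy frame.

Run:
```python
from h import *
a=np.radians(103.06);e=np.array([np.cos(a),np.sin(a)]);n=np.array([-e[1],e[0]]);o=np.array([.5455,.0230])
for k,u,v,z in[('farfront',407,113,.062),('nearfront',383,244,.062),('block far',299,127,.044),('block near',290,238,.044),('lidedge far',174,127,.058),('lid near',167,240,.058),('tabtop',36,170,.084),('tabtop',47,165,.084),('tab',62,226,.084),('tab',51,229,.084),('near lip top left',0,244,.062),('far lip top left',0,108,.062),('comp inner far lip',240,122,.062)]:
    p=ray('w2',u*4/3,v*4/3,z)[:2];print(k,p,((p-o)@e*1000).round(1),((p-o)@n*1000).round(1))
```

```text
farfront [0.4438 0.1913] 186.9 61.0
nearfront [0.55   0.2164] 187.4 -48.1
block far [0.4724 0.1218] 112.8 48.9
block near [0.5713 0.1433] 111.4 -52.3
lidedge far [0.4923 0.0261] 15.0 51.1
lid near [0.5897 0.0351] 1.8 -45.8
tabtop [ 0.5386 -0.0586] -77.9 25.2
tabtop [ 0.5332 -0.0511] -69.4 28.7
tab [ 0.579  -0.0396] -68.6 -18.5
tab [ 0.5834 -0.0476] -77.3 -21.0
near lip top left [ 0.6228 -0.1031] -140.3 -46.8
far lip top left [ 0.5062 -0.0985] -109.5 65.7
comp inner far lip [0.4772 0.0738] 64.9 55.1
```

Emit:
servo_tool([
  [4, 0, 30, 0, 255],
  [0, 0, 35, 0, 255],
  [0, 0, 30, 0, 255],
  [0, 0, 15, 0, 255],
  [0, 0, 4, 0, 255],
])

```text
clock: 6.45
position: [0.5286, 0.0806, 0.0142]
tool_rot: [[-0.976, -0.218, -0.003], [-0.218, 0.976, 0.0], [0.003, 0.001, -1.0]]
force: [-0.2, -0.2, -1.7]
grip_width: 0.0387
```

Emit:
servo_tool([
  [0, 0, 2, 0, 255],
  [0, 0, 1, 0, 255],
  [0, 0, 0, 0, 255],
  [0, 0, 0, 0, 255],
])

```text
clock: 6.85
position: [0.5305, 0.0814, 0.0138]
tool_rot: [[-0.976, -0.219, 0.002], [-0.219, 0.976, -0.0], [-0.001, -0.001, -1.0]]
force: [0.3, 0.9, -1.9]
grip_width: 0.0389
```

Emit:
servo_tool([
  [0, 0, 1, 0, 255],
  [0, 0, 0.5, 0, 255],
  [0, 0, 0, 0, 255],
])

```text
clock: 7.15
position: [0.5301, 0.0815, 0.0119]
tool_rot: [[-0.976, -0.219, 0.001], [-0.219, 0.976, -0.0], [-0.001, -0.0, -1.0]]
force: [-1.7, -0.3, 4.7]
grip_width: 0.0389
```

Emit:
servo_tool([
  [0, 0, 1, 0, 255],
  [0, 0, 0, 0, 255],
])

```text
clock: 7.35
position: [0.5301, 0.0815, 0.0119]
tool_rot: [[-0.976, -0.22, 0.001], [-0.22, 0.976, -0.0], [-0.001, -0.0, -1.0]]
force: [-7.1, -0.6, 14.3]
grip_width: 0.0384
```

Emit:
servo_tool([
  [0, 0, -1, 0, 255],
  [0, 0, 0, 0, 90],
  [0, 0, 0, 0, 90],
  [0, 0, 0, 0, 90],
  [0, 0, 0, 0, 90],
])

```text
clock: 7.85
position: [0.5297, 0.0815, 0.0111]
tool_rot: [[-0.976, -0.219, -0.0], [-0.219, 0.976, -0.0], [0.0, -0.0, -1.0]]
force: [-0.1, -0.3, 1.1]
grip_width: 0.0551
```

Emit:
servo_tool([
  [0, 0, -10, 0, 90],
  [0, 0, -30, 0, 90],
  [0, 0, -40, 0, 90],
  [0, 0, -40, 0, 90],
  [0, 0, -20, 0, 90],
])

```text
clock: 8.35
position: [0.5311, 0.0814, 0.156]
tool_rot: [[-0.976, -0.219, 0.005], [-0.219, 0.976, -0.001], [-0.005, -0.002, -1.0]]
force: [0.4, 0.6, 1.1]
grip_width: 0.0551
```

```bash
python3 -c "
from h import *
to(.5625,-.051,.15,-77)"
```

```text
tool mm [  -1.5 -136.     6.2] yang 102.68 turn -0.005611941797221104 pos [0.5311 0.0814 0.156 ] F [0.4 0.6 1.1] w 0.0551 t 8.35 J [ -5.2  -5.4 -13.7  81.5  -0.  -17.9]
```

Now I'll move above the tab and look.

Emit:
servo_tool([
  [0, -34, 0, -0.006, 90],
  [0, -34, 0, 0, 90],
  [-1, -34, 0, 0, 90],
  [0, -34, 0, 0, 90],
  [0, 0, 0, 0, 90],
])

```text
clock: 8.85
position: [0.5618, -0.0544, 0.1519]
tool_rot: [[-0.975, -0.222, 0.001], [-0.222, 0.975, -0.001], [-0.001, -0.001, -1.0]]
force: [-0.6, 1.6, 0.2]
grip_width: 0.0552
```

Emit:
servo_tool([
  [0, 0, 0, 0, 90],
  [0, 0, 0, 0, 90],
])

```text
clock: 9.05
position: [0.561, -0.05, 0.1516]
tool_rot: [[-0.974, -0.226, 0.0], [-0.226, 0.974, 0.0], [-0.0, 0.0, -1.0]]
force: [1.0, -0.0, -0.2]
grip_width: 0.0552
```

```bash
python3 -c "
from h import *
to(.5625,-.051,.15,-77);snap('wrist','w3')"
```

```text
tool mm [-1.2 -1.3  1.6] yang 103.05 turn 0.000919595127098053 pos [ 0.561  -0.05    0.1516] F [ 1.  -0.  -0.2] w 0.0552 t 9.05 J [-18.4  -0.5  -9.3  81.1   0.  -31.5]
```

View pics/w3.png

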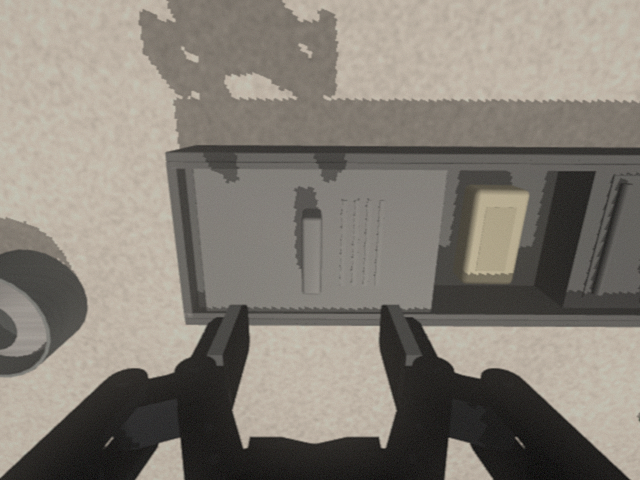

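The wrist view shows the soap flat in the compartment at (495,235), the tab top at x 303–321 and y 216–293, and the caddy edges parallel to the jaw axis.

Run:
```python
from h import *
P=[ray('w3',u,v,.084) for u,v in[(303,216),(321,216),(321,293),(303,293)]];print(np.array(P));c=np.mean(P,0);print(c)
to(c[0],c[1],.064,-77)
l=[ray('w3',u,v,.062) for u,v in[(210,152),(600,151),(210,324),(600,325)]];
for i in(0,2):d=l[i+1]-l[i];print(np.degrees(np.arctan2(d[1],d[0])))
print(ray('w3',437,290,.058),ray('w3',447,172,.058))
```

```text
[[ 0.5361 -0.0624  0.084 ]
 [ 0.5338 -0.0522  0.084 ]
 [ 0.5816 -0.0408  0.084 ]
 [ 0.5842 -0.0517  0.084 ]]
[ 0.558925 -0.051775  0.084   ]
tool mm [ 2.5 -1.4 87.6] yang 103.08 turn 0.0014071484779110363 pos [ 0.561  -0.0498  0.1516] F [-0.2 -1.   0.2] w 0.0554 t 9.1 J [-18.4  -0.5  -9.3  81.1   0.  -31.5]
103.21686180155463
102.866898471405
[0.5735 0.0407 0.058 ] [0.4948 0.02   0.058 ]
```

Emit:
servo_tool([
  [2.5, -1.4, 30, 0, 90],
  [0, 0, 30, 0, 90],
  [0, 0, 20, 0, 90],
  [0, 0, 7, 0, 90],
  [0, 0, 0, 0, 90],
])

```text
clock: 9.6
position: [0.5584, -0.0518, 0.0637]
tool_rot: [[-0.974, -0.226, -0.001], [-0.226, 0.974, 0.0], [0.001, 0.001, -1.0]]
force: [-0.2, 0.1, 1.0]
grip_width: 0.0555
```

Emit:
servo_tool([
  [0, 0, 0, 0, 150],
  [0, 0, 0, 0, 200],
  [0, 0, 0, 0, 255],
  [0, 0, 0, 0, 255],
  [0, 0, 0, 0, 255],
])

```text
clock: 10.1
position: [0.5598, -0.053, 0.0657]
tool_rot: [[-0.974, -0.225, 0.002], [-0.225, 0.974, -0.0], [-0.002, -0.001, -1.0]]
force: [-0.1, 1.2, 7.6]
grip_width: 0.0105
```

Emit:
servo_tool([
  [0, 0, 0, 0, 255],
  [0, 0, 0, 0, 255],
  [0, 0, 0, 0, 255],
])

```text
clock: 10.4
position: [0.5598, -0.053, 0.0657]
tool_rot: [[-0.974, -0.225, 0.002], [-0.225, 0.974, -0.0], [-0.002, -0.001, -1.0]]
force: [-0.7, 2.0, 6.4]
grip_width: 0.0103
```

Emit:
servo_tool([
  [0, 0, -1.5, 0, 255],
  [0, 5, 0, 0, 255],
  [0, 10, 0, 0, 255],
  [0, 10, 0, 0, 255],
  [0, 5, 0, 0, 255],
])

```text
clock: 10.9
position: [0.553, -0.0233, 0.0658]
tool_rot: [[-0.974, -0.225, 0.002], [-0.225, 0.974, -0.0], [-0.002, -0.001, -1.0]]
force: [6.3, -1.2, -5.4]
grip_width: 0.0103
```

Emit:
servo_tool([
  [0, 10, 0.7, 0, 255],
  [0, 15, 0, 0, 255],
  [0, 15, 0, 0, 255],
  [0, 10, 0, 0, 255],
  [0, 0, 0, 0, 255],
])

```text
clock: 11.4
position: [0.5418, 0.0266, 0.0657]
tool_rot: [[-0.974, -0.226, 0.002], [-0.226, 0.974, 0.001], [-0.002, 0.0, -1.0]]
force: [3.5, 3.1, 0.5]
grip_width: 0.0108
```

Emit:
servo_tool([
  [0, 0, 0, 0, 255],
])

```text
clock: 11.5
position: [0.5419, 0.0261, 0.0657]
tool_rot: [[-0.974, -0.226, 0.002], [-0.226, 0.974, 0.001], [-0.002, 0.0, -1.0]]
force: [4.2, 3.1, -0.2]
grip_width: 0.0105
```

Emit:
servo_tool([
  [-0.4, 8, 0, 0, 255],
  [0, 8, 0, 0, 255],
  [0, 4, 0, 0, 255],
  [0, 2, 0, 0, 255],
  [0, 1, 0, 0, 255],
])

```text
clock: 12.0
position: [0.5368, 0.0482, 0.0657]
tool_rot: [[-0.974, -0.226, 0.002], [-0.226, 0.974, -0.0], [-0.002, -0.001, -1.0]]
force: [4.8, -1.1, 2.7]
grip_width: 0.0104
```

Emit:
servo_tool([
  [0, 1, 0, 0, 255],
  [0, 1, 0, 0, 255],
])

```text
clock: 12.2
position: [0.5365, 0.05, 0.0657]
tool_rot: [[-0.974, -0.225, 0.002], [-0.225, 0.974, -0.0], [-0.002, -0.001, -1.0]]
force: [5.5, -0.3, 2.8]
grip_width: 0.0107
```

Emit:
servo_tool([
  [0, 1, 0, 0, 255],
  [0, 1, 0, 0, 255],
])

```text
clock: 12.4
position: [0.536, 0.0519, 0.0657]
tool_rot: [[-0.974, -0.225, 0.002], [-0.225, 0.974, -0.0], [-0.002, -0.001, -1.0]]
force: [5.1, -0.6, 1.9]
grip_width: 0.0108
```

Emit:
servo_tool([
  [0, 1, 0, 0, 255],
  [0, 1, 0, 0, 255],
])

```text
clock: 12.6
position: [0.5356, 0.0539, 0.0657]
tool_rot: [[-0.974, -0.225, 0.002], [-0.225, 0.974, -0.0], [-0.002, -0.001, -1.0]]
force: [5.3, -0.4, 1.6]
grip_width: 0.0106
```

Emit:
servo_tool([
  [0, 1, 0, 0, 255],
  [0, 1, 0, 0, 255],
])

```text
clock: 12.8
position: [0.5351, 0.0558, 0.0657]
tool_rot: [[-0.974, -0.225, 0.002], [-0.225, 0.974, -0.0], [-0.002, -0.001, -1.0]]
force: [5.3, -1.1, 2.0]
grip_width: 0.0106
```

Emit:
servo_tool([
  [0, 1, 0, 0, 255],
  [0, 1, 0, 0, 255],
])

```text
clock: 13.0
position: [0.5347, 0.0578, 0.0657]
tool_rot: [[-0.974, -0.225, 0.002], [-0.225, 0.974, -0.0], [-0.002, -0.001, -1.0]]
force: [5.2, -2.2, 2.0]
grip_width: 0.0107
```

Emit:
servo_tool([
  [-0.5, 1, 0, 0, 255],
  [0, 1, 0, 0, 255],
])

```text
clock: 13.2
position: [0.5343, 0.0597, 0.0657]
tool_rot: [[-0.974, -0.225, 0.001], [-0.225, 0.974, -0.0], [-0.001, -0.001, -1.0]]
force: [2.3, -1.1, 4.2]
grip_width: 0.0104
```

Emit:
servo_tool([
  [0, 1, 0, 0, 255],
  [0, 1, 0, 0, 255],
])

```text
clock: 13.4
position: [0.5339, 0.0616, 0.0657]
tool_rot: [[-0.974, -0.225, 0.001], [-0.225, 0.974, -0.0], [-0.001, -0.001, -1.0]]
force: [2.6, -1.5, 5.8]
grip_width: 0.0104
```

Emit:
servo_tool([
  [0, 1, 0, 0, 255],
  [0, 1, 0, 0, 255],
])

```text
clock: 13.6
position: [0.5334, 0.0635, 0.0657]
tool_rot: [[-0.974, -0.225, 0.001], [-0.225, 0.974, -0.0], [-0.001, -0.001, -1.0]]
force: [3.2, -2.1, 6.5]
grip_width: 0.0108
```

Emit:
servo_tool([
  [0, 1, 0, 0, 255],
  [0, 1, 0, 0, 255],
])

```text
clock: 13.8
position: [0.533, 0.0655, 0.0657]
tool_rot: [[-0.974, -0.225, 0.001], [-0.225, 0.974, -0.0], [-0.001, -0.001, -1.0]]
force: [3.7, -0.9, 4.8]
grip_width: 0.0107
```

Emit:
servo_tool([
  [0, 1, 0, 0, 255],
  [0, 1, 0, 0, 255],
])

```text
clock: 14.0
position: [0.5329, 0.0662, 0.0657]
tool_rot: [[-0.974, -0.225, 0.001], [-0.225, 0.974, -0.003], [-0.001, -0.003, -1.0]]
force: [4.4, -12.2, 3.5]
grip_width: 0.0108
```

Emit:
servo_tool([
  [0, 1, 0, 0, 255],
  [0, 1, 0, 0, 255],
])

```text
clock: 14.2
position: [0.5328, 0.0666, 0.0658]
tool_rot: [[-0.975, -0.224, 0.002], [-0.224, 0.975, -0.006], [-0.0, -0.007, -1.0]]
force: [6.7, -17.6, 2.2]
grip_width: 0.0105
```

Ridge contact came at y≈0.066. The click should come 31.5 mm further along, at y≈0.0965, with the buffer at about 0.0975.

Emit:
servo_tool([
  [0, 0.7, 0, 0, 255],
  [0, 0.7, 0, 0, 255],
])

```text
clock: 14.4
position: [0.5322, 0.0689, 0.0657]
tool_rot: [[-0.975, -0.224, 0.002], [-0.224, 0.975, -0.004], [-0.001, -0.004, -1.0]]
force: [3.5, -8.9, 4.0]
grip_width: 0.0105
```

Emit:
servo_tool([
  [0, 0.7, 0, 0, 255],
  [0, 0.7, 0, 0, 255],
])

```text
clock: 14.6
position: [0.5318, 0.071, 0.0657]
tool_rot: [[-0.974, -0.224, 0.001], [-0.224, 0.974, -0.002], [-0.001, -0.003, -1.0]]
force: [4.9, -5.5, 4.0]
grip_width: 0.0107
```

Emit:
servo_tool([
  [0, 0.7, 0, 0, 255],
  [0, 0.7, 0, 0, 255],
])

```text
clock: 14.8
position: [0.5314, 0.0728, 0.0657]
tool_rot: [[-0.974, -0.225, 0.001], [-0.225, 0.974, -0.002], [-0.001, -0.002, -1.0]]
force: [3.8, -4.0, 4.6]
grip_width: 0.0108
```

Emit:
servo_tool([
  [0, 0.7, 0, 0, 255],
  [0, 0.7, 0, 0, 255],
])

```text
clock: 15.0
position: [0.5311, 0.0742, 0.0657]
tool_rot: [[-0.974, -0.225, 0.001], [-0.225, 0.974, -0.002], [-0.001, -0.002, -1.0]]
force: [4.8, -4.8, 5.5]
grip_width: 0.0102
```

Over the ridge and riding at about 5 N. I'll move to about y=0.092, then feel from there.

Emit:
servo_tool([
  [-0.3, 3, 0, 0, 255],
  [0, 3, 0, 0, 255],
  [0, 3, 0, 0, 255],
  [0, 3, 0, 0, 255],
  [0, 2, 0, 0, 255],
])

```text
clock: 15.5
position: [0.528, 0.088, 0.0657]
tool_rot: [[-0.974, -0.225, 0.001], [-0.225, 0.974, -0.002], [-0.0, -0.002, -1.0]]
force: [2.8, -5.6, 5.4]
grip_width: 0.0106
```

Emit:
servo_tool([
  [0, 1, 0, 0, 255],
  [0, 0, 0, 0, 255],
])

```text
clock: 15.7
position: [0.5277, 0.0891, 0.0657]
tool_rot: [[-0.974, -0.225, 0.001], [-0.225, 0.974, -0.001], [-0.0, -0.002, -1.0]]
force: [2.2, -3.6, 5.7]
grip_width: 0.0104
```

Emit:
servo_tool([
  [0, 1, 0, 0, 255],
  [0, 1, 0, 0, 255],
])

```text
clock: 15.9
position: [0.5273, 0.0908, 0.0657]
tool_rot: [[-0.974, -0.225, 0.001], [-0.225, 0.974, -0.002], [-0.0, -0.002, -1.0]]
force: [2.7, -5.1, 5.1]
grip_width: 0.0103
```

Emit:
servo_tool([
  [0, 0.8, 0, 0, 255],
  [0, 0.7, 0, 0, 255],
  [0, 0, 0, 0, 255],
])

```text
clock: 16.2
position: [0.527, 0.0923, 0.0657]
tool_rot: [[-0.974, -0.225, 0.001], [-0.225, 0.974, -0.002], [-0.001, -0.002, -1.0]]
force: [2.7, -4.4, 5.3]
grip_width: 0.0103
```

Emit:
servo_tool([
  [0, 0.7, 0, 0, 255],
  [0, 0.7, 0, 0, 255],
  [0, 0, 0, 0, 255],
])

```text
clock: 16.5
position: [0.5266, 0.094, 0.0657]
tool_rot: [[-0.974, -0.225, 0.001], [-0.225, 0.974, -0.001], [-0.001, -0.001, -1.0]]
force: [2.2, -1.8, 6.1]
grip_width: 0.0104
```

Emit:
servo_tool([
  [0, 0.5, 0, 0, 255],
  [0, 0, 0, 0, 255],
])

```text
clock: 16.7
position: [0.5264, 0.0948, 0.0657]
tool_rot: [[-0.974, -0.225, 0.001], [-0.225, 0.974, -0.0], [-0.001, -0.0, -1.0]]
force: [2.7, -1.7, 6.7]
grip_width: 0.0108
```

Emit:
servo_tool([
  [0, 0.5, 0, 0, 255],
  [0, 0, 0, 0, 255],
])

```text
clock: 16.9
position: [0.5262, 0.0955, 0.0657]
tool_rot: [[-0.974, -0.225, 0.001], [-0.225, 0.974, 0.0], [-0.001, -0.0, -1.0]]
force: [2.2, -0.4, 5.4]
grip_width: 0.0103
```

Emit:
servo_tool([
  [0, 0.5, 0, 0, 255],
  [0, 0, 0, 0, 255],
])

```text
clock: 17.1
position: [0.5261, 0.0962, 0.0657]
tool_rot: [[-0.974, -0.226, 0.001], [-0.226, 0.974, 0.0], [-0.001, 0.0, -1.0]]
force: [1.6, 0.8, 5.7]
grip_width: 0.0103
```

Emit:
servo_tool([
  [0, 0.4, 0, 0, 255],
  [0, 0, 0, 0, 255],
])

```text
clock: 17.3
position: [0.526, 0.0963, 0.0657]
tool_rot: [[-0.974, -0.225, 0.001], [-0.225, 0.974, -0.0], [-0.001, -0.0, -1.0]]
force: [2.6, -1.4, 5.0]
grip_width: 0.0103
```

Emit:
servo_tool([
  [0, 0.4, 0, 0, 255],
  [0, 0, 0, 0, 255],
])

```text
clock: 17.5
position: [0.526, 0.0965, 0.0656]
tool_rot: [[-0.974, -0.225, 0.001], [-0.225, 0.974, -0.0], [-0.001, -0.0, -1.0]]
force: [2.0, -1.4, 5.3]
grip_width: 0.0103
```

Emit:
servo_tool([
  [0, 0.4, 0, 0, 255],
  [0, 0, 0, 0, 255],
])

```text
clock: 17.7
position: [0.5259, 0.0969, 0.0657]
tool_rot: [[-0.974, -0.225, 0.001], [-0.225, 0.974, -0.0], [-0.001, -0.0, -1.0]]
force: [2.2, -0.5, 5.9]
grip_width: 0.0104
```

Emit:
servo_tool([
  [0, 0.4, 0, 0, 255],
  [0, 0, 0, 0, 255],
])

```text
clock: 17.9
position: [0.5258, 0.0973, 0.0656]
tool_rot: [[-0.974, -0.225, 0.001], [-0.225, 0.974, -0.0], [-0.001, -0.001, -1.0]]
force: [3.0, -1.3, 6.0]
grip_width: 0.0104
```

Emit:
servo_tool([
  [0, 0.4, 0, 0, 255],
  [0, 0, 0, 0, 255],
])

```text
clock: 18.1
position: [0.5258, 0.0974, 0.0657]
tool_rot: [[-0.974, -0.225, 0.001], [-0.225, 0.974, -0.001], [-0.001, -0.001, -1.0]]
force: [2.3, -3.6, 5.9]
grip_width: 0.0107
```

Emit:
servo_tool([
  [0, 0.4, 0, 0, 255],
  [0, 0, 0, 0, 255],
])

```text
clock: 18.3
position: [0.5258, 0.0976, 0.0657]
tool_rot: [[-0.974, -0.225, 0.001], [-0.225, 0.974, -0.001], [-0.001, -0.002, -1.0]]
force: [3.1, -3.6, 4.6]
grip_width: 0.0105
```

Emit:
servo_tool([
  [0, 0.4, 0, 0, 255],
  [0, 0, 0, 0, 255],
])

```text
clock: 18.5
position: [0.5257, 0.0978, 0.0657]
tool_rot: [[-0.974, -0.225, 0.001], [-0.225, 0.974, -0.002], [-0.001, -0.002, -1.0]]
force: [3.6, -4.8, 5.1]
grip_width: 0.0103
```

Buffer contact is felt at the predicted place, with about 0.3 mm of squeeze. I'll ease off and release.

Emit:
servo_tool([
  [0, -0.6, -0.5, 0, 255],
  [0, 0, 0, 0, 255],
])

```text
clock: 18.7
position: [0.5257, 0.0977, 0.0657]
tool_rot: [[-0.974, -0.225, 0.001], [-0.225, 0.974, -0.0], [-0.001, -0.001, -1.0]]
force: [4.9, -2.5, 1.5]
grip_width: 0.0105
```

Emit:
servo_tool([
  [0, 0, 0, 0, 170],
  [0, 0, 0, 0, 120],
  [0, 0, 0, 0, 120],
  [0, 0, 0, 0, 120],
  [0, 0, 0, 0, 120],
])

```text
clock: 19.2
position: [0.5252, 0.0978, 0.0654]
tool_rot: [[-0.974, -0.225, -0.0], [-0.225, 0.974, -0.0], [0.0, 0.0, -1.0]]
force: [1.1, 0.2, 0.2]
grip_width: 0.0453
```

Emit:
servo_tool([
  [0, 0, -10, 0, 120],
  [0, 0, -30, 0, 120],
  [0, 0, -40, 0, 120],
  [0, 0, -40, 0, 120],
  [0, 0, 0, 0, 120],
])

```text
clock: 19.7
position: [0.5283, 0.0976, 0.1925]
tool_rot: [[-0.974, -0.225, 0.009], [-0.225, 0.974, -0.001], [-0.009, -0.003, -1.0]]
force: [-0.1, -0.4, 0.6]
grip_width: 0.0445
```

```bash
python3 -c "
from h import *
to(.526,.098,.19);snap('wrist','w4');snap('side','d4',(230,170,430,350),3)
a=cv2.imread('pics/w4_full.png')[60:360,200:640];b=cv2.imread('pics/d4.png')
cv2.imwrite('pics/m4.png',np.hstack([cv2.resize(a,(440,300)),cv2.resize(b,(333,300))]))"
```

```text
tool mm [2.1 0.9 2.5] yang 103.02 turn None pos [0.5283 0.0976 0.1925] F [-0.1 -0.4  0.6] w 0.0445 t 19.7 J [ -3.5  -6.  -10.4  85.1  -0.  -16.5]
```

View pics/m4.png

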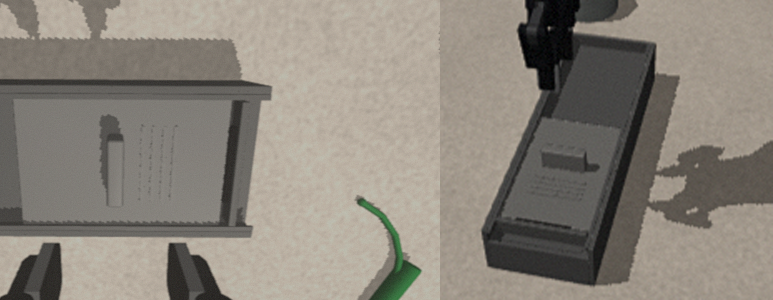

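The lid is closed against the clip. In the left panel its leading edge is at about x=222, just behind the back plate, and the tab at (115,170) is free of the gripper. The bystanders are untouched.

```bash
python3 -c "
from h import *
ctrl.hand_in()"
```

```text
the job is handed in; nothing more can be done
```

The soap is lying flat in the compartment and the lid is closed past the end ridge. I let go of everything and handed the job in at about 20 s, well inside the 72 s limit.

- **Soap:** I gripped it across its 40 mm width and lowered it until it met the compartment floor. I pressed slightly too far there, to about 14 N, so I backed off 1 mm before releasing. The wrist picture then showed it flat in the compartment.
- **Lid over the ridge:** The lid met the ridge and climbed it at about 18 N, then rode on it at about 5 N. About 30 mm after first contact the force dropped and turned slightly forward, which fits the ridge clicking up behind the nose.
- **Buffer:** It was felt about 32.5 mm after ridge contact, which is the distance given. I stopped at about 5.5 N, which I estimate as 0.3 mm of squeeze, well under the 2 mm limit. I eased off before letting go.
- **Last checks:** The last pictures showed the lid shut against the clip, with the gripper open and clear of it. The wrist force was near zero, and I had touched none of the other things.

The click and the amount of squeeze are judged from force and travel only, because the ridge and buffer are hidden under the closed lid. There was also a side load of 2–6 N on the lid as it slid, from a small error in my estimate of the caddy's angle. I corrected part of it along the way.

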